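# Switch the stopper diverter and feed the batch

## Task

Rock the steel diverter of the stopper chute over to its other side, then push the slide gate all the way in, so that the three wooden ball stoppers waiting behind it roll down the other chute into the bin there. Work with the fingertips only: do not touch or lift the balls, let them roll by themselves, and leave the bins and the other things on the bench where they are.

Things in the scene. Friction and masses are not known exactly. Their poses are not given: they have to be found in the camera images.
- sorter: The ball-stopper sorter, a fixed bench fixture of plywood, aluminium and steel, 0.22 m high. Origin: on the bench top, straight below the rocker's axle. Own axes: +x from the rocker up the feed trough (away from the robot, turned at most 0.3 rad), +y 'left', z up. An aluminium outlet chute, 66 mm wide inside, slopes down from 70 to 185 mm either side (y) of the origin into a bin.
- trough_mouth (a point): Mid-width of the plywood feed trough's floor at its mouth, 34 mm from the axle and 165 mm high. The trough runs from here 230 mm along the sorter's +x, rising 5 degrees; 42 mm wide inside, side walls 25 mm high. On the opposite (robot's) side of the rocker, 34 mm from the axle, stands a clear guard plate 100 mm long (along y), its top 200 mm high.
- rocker (a joint): Tilt (rad) of the diverter, a steel seesaw tray 170 mm long (sorter's y), 58 mm wide, its axle along the sorter's x, 130 mm high. +0.30 = left end up, feeds to the right; -0.30 = right end up, feeds to the left. Top-heavy, so it rests on one of these two stops: press the raised end down past level (under 1 N) and it drops over to the other stop and stays there.
- rocker_left (a point): Middle of the flat lip at the rocker's left (+y) end, upper face, 75 mm along the tray from its middle. The lip is 58 mm wide (x) and 27 mm long (58 to 85 mm from the middle); further in, cheeks rise 25 mm (robot's side) and 10 mm (far side). This point is about 165 mm high when raised, 144 mm with the tray level, 121 mm when lowered.
- rocker_right (a point): The same at the right (-y) end of the rocker.
- slide (a joint): Travel (m) of the steel slide gate that crosses the feed trough 75 mm from the axle: 0 = shut, 0.052 = pushed fully in against its stop, trough open. It moves to the sorter's -y (right) when its tab is pushed; friction about 1.2 N, no spring, stays where it is left.
- slide_tab (a point): Middle of the outer (+y) face of the slide gate's upright push tab, left of the trough: a plate 36 mm along x, 40 mm high, 5 mm thick. This point is 93 mm left of the trough's middle when shut, about 204 mm high; the plate reaches 18 mm above and 22 mm below it. Its left side is free: push it along the sorter's -y. The slide is nowhere higher than 223 mm.
- stopper1_center (a point): Centre of the first (nearest the slide gate) of the three wooden ball stoppers, 38 mm diameter, about 20 g, that wait in a row in the feed trough behind the slide gate.
- stopper2_center (a point): Centre of the second of the three wooden ball stoppers, 38 mm diameter, about 20 g, that wait in a row in the feed trough behind the slide gate.
- stopper3_center (a point): Centre of the last of the three wooden ball stoppers, 38 mm diameter, about 20 g, that wait in a row in the feed trough behind the slide gate.
- bin_left: Loose open black bin under the end of the left (+y) outlet chute, 160 x 150 mm (x, y), 70 mm high, walls 5 mm. Origin: centre of its underside.
- bin_right: Loose open black bin under the end of the right (-y) outlet chute, 160 x 150 mm (x, y), 70 mm high, walls 5 mm. Origin: centre of its underside.
- tumbler_green: Tumbler cut from a green bottle, 72 mm wide, 105 mm high, standing; a bystander. Origin: centre of its underside.
- tumbler_amber: Tumbler cut from a brown bottle, 74 mm wide, 120 mm high, standing; a bystander. Origin: centre of its underside.
- sanding_block: Cork sanding block, 70 x 100 x 30 mm; a bystander. Origin: centre of its underside.
- neck_ring: Glass ring cut from a bottle neck, 52 mm wide, 30 mm high; a bystander. Origin: centre of its underside.
- jar: White jar, 70 mm wide, 85 mm high; a bystander. Origin: centre of its underside.
- bar_clamp: Bar clamp lying flat, 270 mm long, 105 mm wide, 30 mm high; a bystander. Origin: centre of its underside.
Not all that is in view belongs to the job. What is shaped like the bin_left but white is not meant. Leave any red look-alike of the bin_right alone.

How it is judged:
By the outcome, as a careful person would: the job done as asked, in the order asked, and still so for the second after the job is handed in, with the robot touching nothing.
It also fails if it takes over 42 s, if anything falls off the work surface, if the arm or the gripper's body presses on something with over 40 N, if the wrist force passes 120 N, or if a joint passes its speed limit or range.

## Robot

A 6-joint arm with a two-finger parallel gripper is mounted at the origin on the work surface. World frame = base frame: x ahead of the robot, y to its left, z up, the work surface at z = 0. Lengths are in m, angles in rad, forces in N, time in s.
With the tool pointing down it reaches from about 0.25 to 0.775 m from the base axis. Payload 4 kg.
Tool frame: the origin (TCP) lies midway between the tips of the shut fingers; the grasp point (between the pads) lies 19 mm behind it; z points along the fingers, x is the direction in which the jaws open and shut, and the axes are right-handed (so a half turn about z gives the same grasp; the last joint's range is limited). The gripper opens to 94 mm and grips with 3 to 60 N. Pads are 16 mm wide; open, the fingers measure 119 mm over their backs; the gripper's body (75 mm by 177 mm) begins 78 mm behind the grasp point.
Start: joints at [-1.207, 0.087, 1.371, -0, 1.684, -0.103], TCP at [0.248, -0.491, 0.206] pointing down, gripper open.
Joint ranges: [-3.1, 3.1], [-0.76, 2.03], [0.27, 2.55], [-1.08, 4.22], [0.17, 2.65], [-2.57, 2.57]. Speed limits (rad/s): [2.79, 2.79, 3.14, 3.14, 3.14, 3.14].

## Interface

Orientations are given as [roll, pitch, yaw] about the fixed x, y, z axes, in that order (R = Rz(yaw) Ry(pitch) Rx(roll)).
In Python, from bench import * gives the robot as it stands.
- The arm moves only by the tool send_rows, never from a script. Its argument "rows" is one flat list of numbers, 7 for each row, row after row: the shift along the world's x, y, z in mm, then the turn, a rotation vector about the world's x, y, z in degrees, then the opening, from 0 (shut) to 1 (fully open). A call has exactly 8 rows; each row shifts and turns the commanded pose from where the row before left it; what a row does not reach is not made up. A row lasts 1/8 s, in which the tool goes at most 62.5 mm and 10.7 degrees, less where a joint would pass 70% of its speed; a pose out of reach is approached as far as the arm can. A call is refused whole if a number of a shift passes 62.5 or a number of a turn 10.7, either way. A call with a gripper value outside its range is refused whole. The fingers move at their own pace and stop on an object; the grip force is fixed at half the most. Time passes only in rows, so rows that do not move let the fingers close, or fill a call up. It gives the time, the measured TCP pose, the force and the opening at its end, in the units of the state.
- get_obs(): the state, without advancing time (a new reading comes with each control period).
- snapshot(name): name is "scene" or "top" or "wrist"; returns a dict with "color" (384x512x3 uint8, red, green, blue), "intrinsics" (3x3 intrinsics, pixels), "rvec" (rotation vector, rad) and "tvec" (3), from world to camera coordinates, as OpenCV has them; the wrist camera has in their place "T_tool_cam" (4x4, takes a point from camera to tool coordinates, whose origin is the TCP and whose axes are the tool frame's). Camera axes: x right, y down, z forward; pixel columns grow to the right and rows downward; lengths in m; the calibration is good to about 2 mm. A picture is of the moment at which its call begins: read the wrist's pose just before it. There is no depth.
- close_job(): hands the job in, once; it reports no verdict.
The state is a dict: "time": time; "joint_positions": joint angles; "qvel": joint speeds; "joint_torque": joint torques, N m; "tool_pos": TCP position; "ee_rot": TCP orientation; "wrist_force": force on the tool from outside, world axes, zero at the start; "wrist_torque": the same for the moment, N m; "width": finger opening in m.
Only numpy, scipy, OpenCV 4.12 (cv2) and the standard library are available. Lean on these libraries where they do the work, as an engineer would, in place of code of your own. Each camera call takes 0.05 s, during which the arm holds its last target.

## Working session

There is one attempt and no reset: what is moved stays moved. The work goes in short steps, Python scripts to look and compute and a tool call to move; the robot and the scene stay as the last step left them, time stands still between calls to the robot, and variables do not carry over. Pictures are saved under pics/ and viewed, and the job is handed in when it is done.

Besides the shell and the picture viewer there is one more tool, called after "Call:" as name(argument=value, ...), one argument or row to a line, values as JSON. send_rows: Moves the arm, as the interface text tells. Its arguments: {"type":"object","properties":{"rows":{"type":"array","items":{"type":"number"}}},"required":["rows"]}

```bash
mkdir -p pics; python3 - <<'E'
from bench import *
import cv2
o=get_obs();print(o)
for n in("scene","top"):
    s=snapshot(n);cv2.imwrite(f"pics/{n}0.png",cv2.resize(s["color"][:,:,::-1],(768,576),interpolation=cv2.INTER_CUBIC))
    import pickle;pickle.dump(s,open(f"{n}0.pkl","wb"));print(n,s["intrinsics"],s["rvec"],s["tvec"])
E
```

```text
{'time': 0.0, 'joint_positions': array([-1.20709713e+00,  8.79345874e-02,  1.37224772e+00, -5.55676031e-06,
        1.68360202e+00, -1.03098372e-01]), 'qvel': array([ 0.00089188, -0.00235581,  0.00070005, -0.00051687, -0.00063618,
       -0.0011342 ]), 'joint_torque': array([ 4.78335255e-05, -3.40176272e+01, -3.02430904e+01,  7.18586077e-02,
        3.28924600e-02, -1.45726399e-04]), 'tool_pos': array([ 0.24731325, -0.49064137,  0.20431866]), 'ee_rot': array([-3.14137259e+00,  2.18061041e-03, -1.10399914e+00]), 'wrist_force': array([-0.47902068,  0.82363307,  0.3744632 ]), 'wrist_torque': array([-0.02756891, -0.03588992,  0.02095697]), 'width': 0.09421065945160244}
scene [[465.40445448   0.         239.91771416]
 [  0.         465.40445448 194.37457058]
 [  0.           0.           1.        ]] [ 2.27326219  0.82827578 -0.3403977 ] [-0.38787423 -0.16844763  1.88951815]
top [[435.72468164   0.         255.78639006]
 [  0.         435.72468164 196.06569297]
 [  0.           0.           1.        ]] [ 2.09466664 -2.14911351  0.17924928] [1.85936481e-04 5.31254201e-01 1.78600725e+00]
```

View pics/scene0.png

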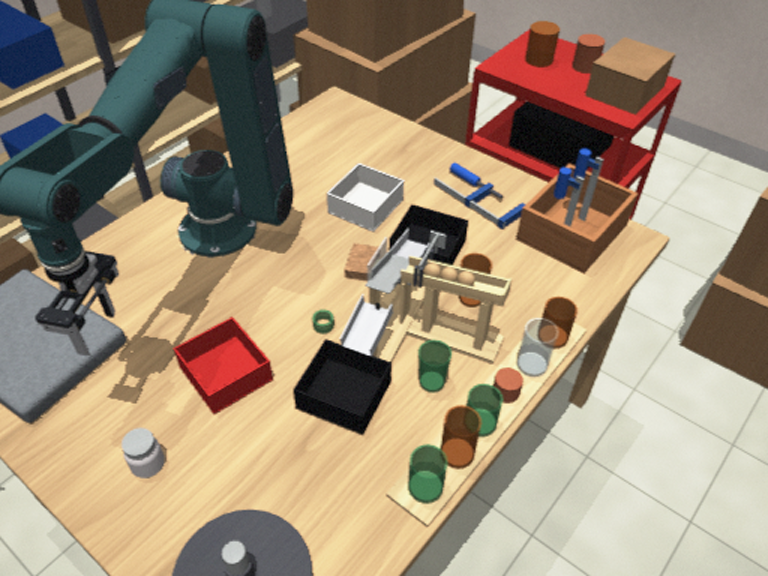

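View pics/top0.png

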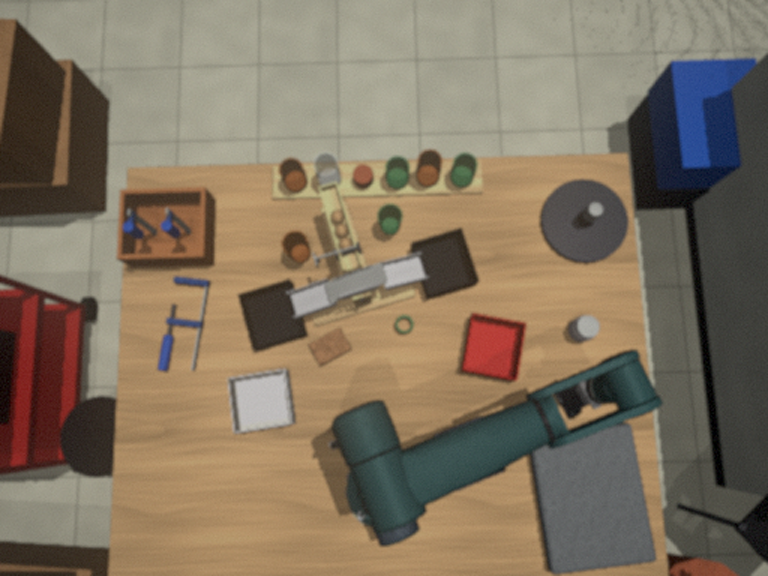

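The scene view shows the sorter around (400,290). The top view shows its rocker around (355,282), the trough going up to (333,190), the black bins at (272,315) on the left and (444,262) on the right, and red and white decoy bins. I'll enlarge both.

```bash
python3 - <<'E'
import cv2,pickle
for n,(u0,v0,w,h) in(("scene",(225,130,130,110)),("top",(150,110,180,135))):
    s=pickle.load(open(f"{n}0.pkl","rb"))["color"][v0:v0+h,u0:u0+w,::-1]
    f=min(800/w,600/h);print(n,f);cv2.imwrite(f"pics/{n}0c.png",cv2.resize(s,None,fx=f//.01*.01,fy=f//.01*.01,interpolation=cv2.INTER_CUBIC))
E
```

```text
scene 5.454545454545454
top 4.444444444444445
```

View pics/scene0c.png

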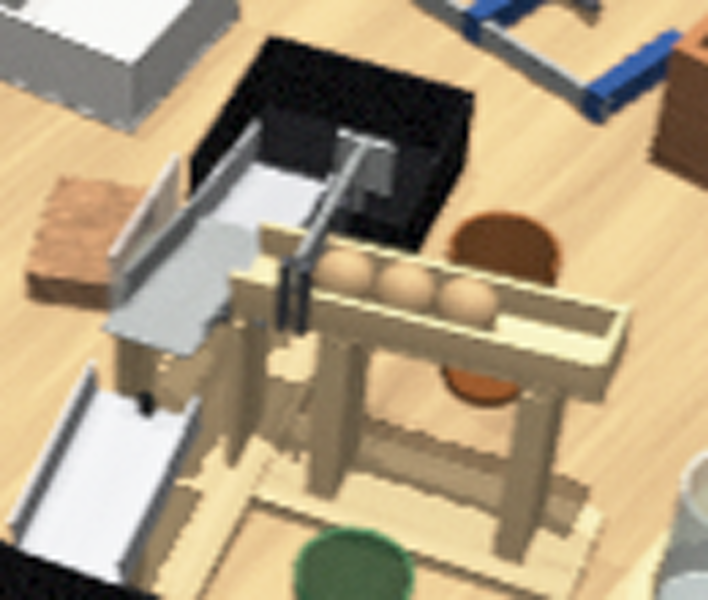

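View pics/top0c.png

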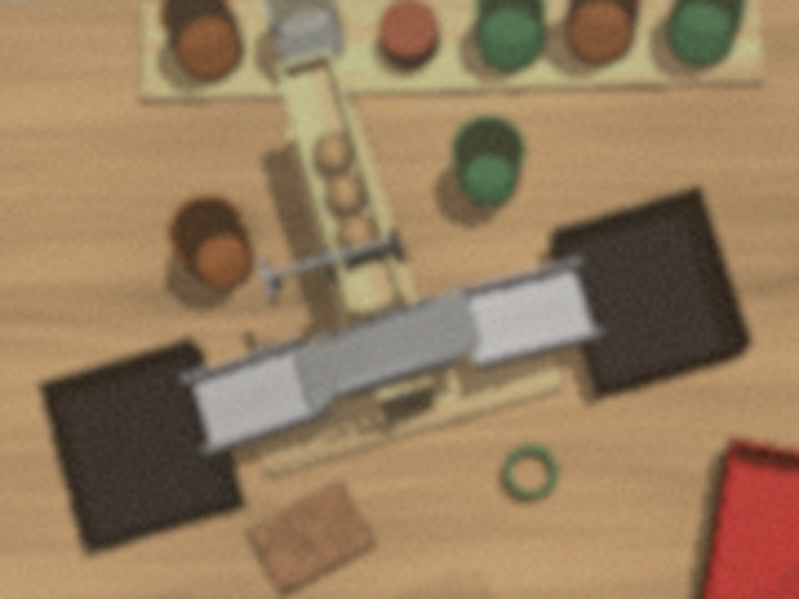

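Candidates for the bins: black at top-crop (140,450) and (650,290), white and red elsewhere. The black pair at the chute ends fits. The right lip of the diverter, at scene-crop (150,335), stands clear above the right chute, so its right end is up and the balls would go left. I'll fit the sorter pose from points in both views.

```bash
cat > h.py <<'E'
import numpy as np,cv2,pickle
from scipy.optimize import least_squares
def proj(s,P): return cv2.projectPoints(np.array(P,float).reshape(-1,1,3),s["rvec"],s["tvec"],s["intrinsics"],None)[0].reshape(-1,2)
E
cat > fit.py <<'E'
from h import *
S={n:pickle.load(open(f"{n}0.pkl","rb")) for n in("scene","top")}
def tray(y,x,t): # local pt on lip top; lip upper face 75mm along: z raised 165, level 144
    h=.014; return [x, y*np.cos(t)-h*np.sin(t), .130+h*np.cos(t)+y*np.sin(t)]
f=lambda x:.165+(x-.034)*np.tan(np.radians(5))
def pts(d,t):
    b=lambda k:[d+.038*k*np.cos(.0873),0,f(d+.038*k)+.019]
    return {"scene":[((105,328),tray(-.085,-.029,t)),((185,353),tray(-.085,.029,t)),((345,270),b(0)),((405,287),b(1)),((468,300),b(2)),((367,162),[.075,.0905,.204])],
     "top":[((480,345),tray(-.085,-.029,t)),((467,290),tray(-.085,.029,t)),((352,230),b(0)),((346,192),b(1)),((334,152),b(2)),((268,278),[.075,.0905,.222])]}
def res(p,t):
    c,s=np.cos(p[2]),np.sin(p[2]);r=[]
    for n,L in pts(p[3],t).items():
        px=np.array([a for a,_ in L],float);q=np.array([b for _,b in L])
        px=px/(600/110 if n=="scene" else 4.44)+((225,130) if n=="scene" else (150,110))
        if n=="scene": px=np.array([a for a,_ in L],float)/5.45+(225,130)
        W=np.c_[p[0]+c*q[:,0]-s*q[:,1],p[1]+s*q[:,0]+c*q[:,1],q[:,2]]
        r.append(proj(S[n],W)-px)
    return np.concatenate(r).ravel()
for t in(-.3,.3):
    o=least_squares(res,[.55,0,.2,.1],args=(t,),loss="soft_l1");print(t,o.x.round(4),o.cost);print(res(o.x,t).reshape(-1,2).round(1).tolist())
E
python3 fit.py
```

```text
-0.3 [0.5501 0.0573 0.276  0.0975] 7.642931970222218
[[-1.7, -0.6], [0.1, 0.1], [-0.4, 1.3], [-0.2, 0.8], [-0.4, 1.2], [-0.9, -1.5], [0.0, -0.2], [-1.4, -1.5], [0.6, 0.3], [-0.8, -0.2], [-0.9, -0.3], [-1.9, -0.4]]
0.3 [0.5522 0.0622 0.2653 0.0939] 28.7756213922746
[[-1.4, 10.9], [-0.0, 11.7], [-0.1, 0.7], [-0.0, 0.3], [-0.3, 0.7], [0.6, -1.7], [0.9, 1.4], [-0.3, 0.4], [-0.1, 0.6], [-1.5, 0.0], [-1.5, -0.0], [-3.1, -1.2]]
```

```bash
cat > ov.py <<'E'
from h import *
from fit import tray,f
def lines(t,sl):
    L=[]
    for y in(-.085,-.058,.058,.085): L.append([tray(y,-.029,t),tray(y,.029,t)])
    for x in(-.029,.029): L.append([tray(-.085,x,t),tray(.085,x,t)])
    for y in(-.021,.021):L.append([[.034,y,f(.034)+.025],[.263,y,f(.263)+.025]])
    L.append([[.263,-.021,f(.263)+.025],[.263,.021,f(.263)+.025]])
    for s in(1,-1):L.append([[-.034,s*.05,.2],[-.034,-s*.05,.2]])
    y=.093-sl;c=[[.057,y,.182],[.093,y,.182],[.093,y,.222],[.057,y,.222]]
    L+= [[c[i],c[(i+1)%4]] for i in range(4)]
    return np.array(L)
def draw(s,p,t,sl,box,fs,out):
    u0,v0,w,h=box;im=cv2.resize(np.ascontiguousarray(s["color"][v0:v0+h,u0:u0+w,::-1]),None,fx=fs,fy=fs,interpolation=cv2.INTER_CUBIC)
    c,sn=np.cos(p[2]),np.sin(p[2])
    for a in lines(t,sl):
        W=np.c_[p[0]+c*a[:,0]-sn*a[:,1],p[1]+sn*a[:,0]+c*a[:,1],a[:,2]]
        q=((proj(s,W)-(u0,v0)+.5)*fs-.5).round().astype(int);cv2.line(im,q[0].tolist(),q[1].tolist(),(0,0,255),1)
    cv2.imwrite(out,im)
if __name__=="__main__":
    import sys
    p=[float(a) for a in sys.argv[1:4]]
    S={n:pickle.load(open(f"{n}0.pkl","rb")) for n in("scene","top")}
    draw(S["scene"],p,-.3,0,(225,130,130,110),5.45,"pics/os.png");draw(S["top"],p,-.3,0,(150,110,180,135),4.44,"pics/ot.png")
E
python3 ov.py .5501 .0573 .276 >/dev/null
```

```text
(no output)
```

View pics/os.png

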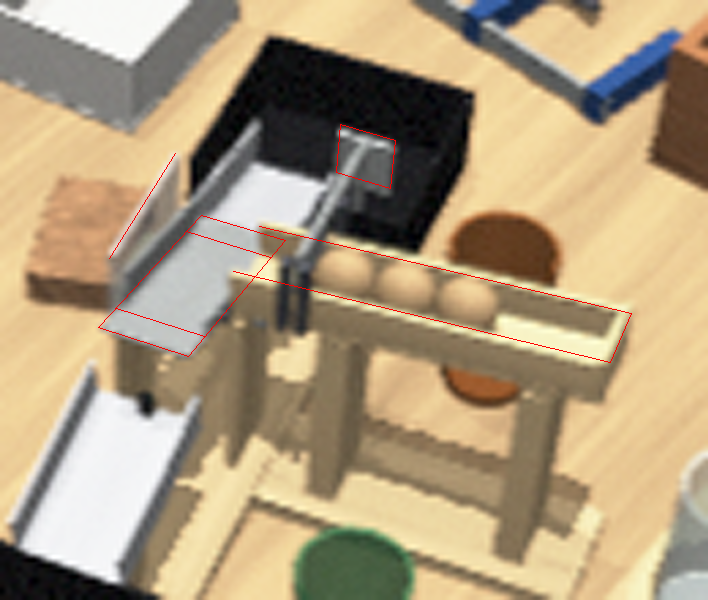

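View pics/ot.png

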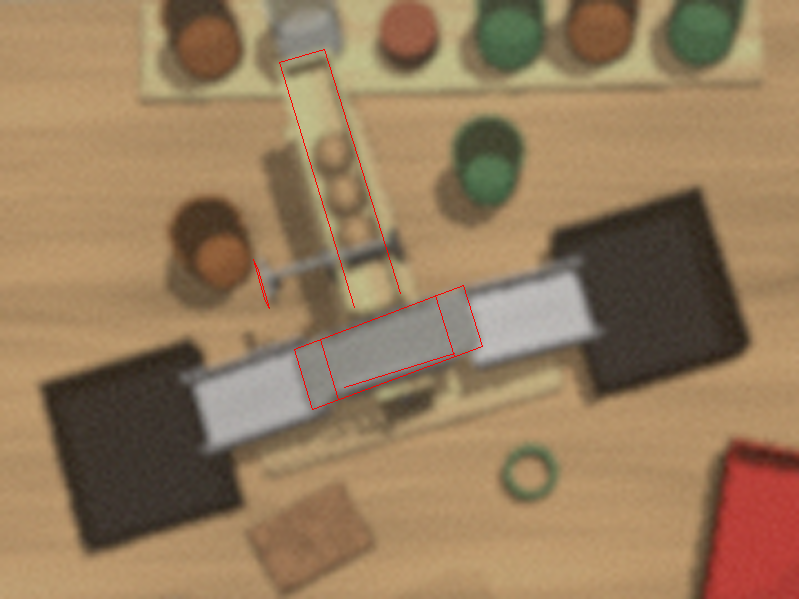

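```bash
cat > bp.py <<'E'
from h import *
def bp(s,px,z):
    R=cv2.Rodrigues(s["rvec"])[0];C=-R.T@s["tvec"];o=[]
    for u in px:
        d=R.T@np.linalg.inv(s["intrinsics"])@[*u,1];o.append(C+d*(z-C[2])/d[2])
    return np.array(o)
E
python3 - <<'E'
from bp import *
s=pickle.load(open("top0.pkl","rb"))
F=lambda L:np.array(L,float)/4.44+(150,110)
for L,z in(([(182,378),(580,262)],.09),([(205,450),(602,333)],.09),([(265,472),(560,380)],.01)):
    w=bp(s,F(L),z);d=w[0]-w[1];print(w.round(4).tolist(),np.arctan2(-d[0],d[1]),np.linalg.norm(d), w.mean(0))
# tab & trough end
print(bp(s,F([(268,278)]),.222),bp(s,F([(309,62)]),.21),bp(s,F([(370,300)]),.165))
E
```

```text
[[0.5345, 0.253, 0.09], [0.6348, -0.1198, 0.09]] 0.2629356403864532 0.3860687910357522 [0.58466995 0.06659997 0.09      ]
[[0.4664, 0.2316, 0.09], [0.5665, -0.1379, 0.09]] 0.2644945264261119 0.38279965030652596 [0.51645979 0.0468707  0.09      ]
[[0.4555, 0.1857, 0.01], [0.5377, -0.1005, 0.01]] 0.27971148368422194 0.29779174890039717 [0.49661451 0.04262205 0.01      ]
[[0.59573825 0.15736628 0.222     ]] [[0.7951016  0.12105207 0.21      ]] [[0.58676417 0.07274869 0.165     ]]
```

The fits agree: sorter at about (0.5505, 0.057), yaw 0.265, right end up. So I press the right lip, then push the tab. First the fingers shut, lift and travel.

Call:
send_rows(
  rows=[0,0,48,0,0,-1.5,0,0,0,48,0,0,-1.5,0,30,45,0,0,0,-1.5,0,30,45,0,0,0,-1.5,0,30,45,0,0,0,-1.4,0,30,45,0,0,0,-1.4,0,30,45,0,0,0,-1.4,0,30,45,0,0,0,-1.4,0],
)

```text
time: 1.1
tool_pos: [0.4281, -0.2195, 0.301]
ee_rot: [3.141, 0.0, -1.307]
wrist_force: [0.0, -0.1, -0.3]
width: 0.0177
```

Call:
send_rows(
  rows=[28,41.5,0,0,0,0,0,28,41.5,0,0,0,0,0,28,41.5,0,0,0,0,0,28,41.5,0,0,0,0,0,29,41.5,-20,0,0,0,0,0,0,-40,0,0,0,0,0,0,0,0,0,0,0,0,0,0,0,0,0,0],
)

```text
time: 2.1
tool_pos: [0.5687, -0.0141, 0.2427]
ee_rot: [-3.14, -0.001, -1.307]
wrist_force: [1.0, 0.3, 1.0]
width: 0.0006
```

```bash
cat > look.py <<'E'
import sys,pickle,cv2,numpy as np
from bench import *
k,t,sl=sys.argv[1],float(sys.argv[2]),float(sys.argv[3])
o=get_obs();print(o["time"],o["tool_pos"].round(4),o["wrist_force"].round(2),o["width"])
from ov import draw,proj
for n,b,fs in(("scene",(225,130,130,110),5.45),("top",(150,110,180,135),4.44)):
    s=snapshot(n);pickle.dump(s,open(f"{n}{k}.pkl","wb"));draw(s,[.5505,.057,.265],t,sl,b,fs,f"pics/{n}{k}.png")
    print(n,((proj(s,o["tool_pos"])-b[:2])*fs).round())
s=snapshot("wrist");pickle.dump((o,s),open(f"wrist{k}.pkl","wb"));cv2.imwrite(f"pics/wrist{k}.png",s["color"][:,:,::-1])
E
python3 look.py 1 -.3 0 | tail -3
```

```text
[[-1.4, 10.9], [-0.0, 11.7], [-0.1, 0.7], [-0.0, 0.3], [-0.3, 0.7], [0.6, -1.7], [0.9, 1.4], [-0.3, 0.4], [-0.1, 0.6], [-1.5, 0.0], [-1.5, -0.0], [-3.1, -1.2]]
scene [[141. 246.]]
top [[466. 298.]]
```

View pics/scene1.png

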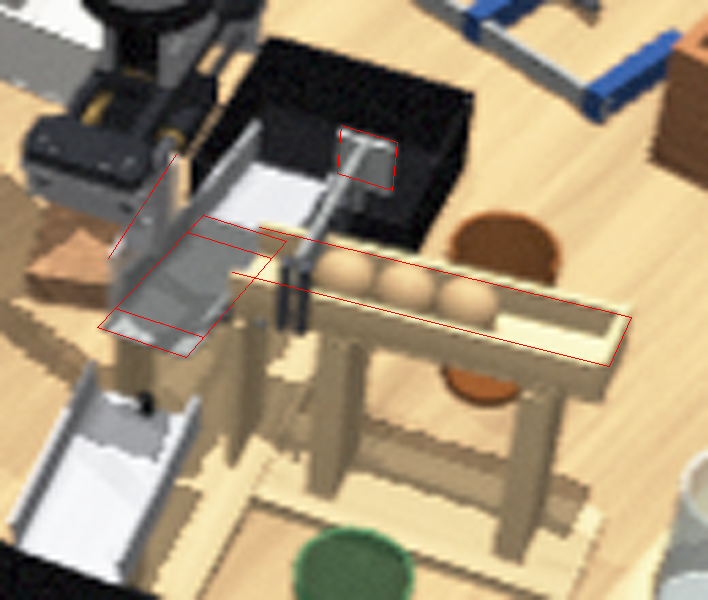

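View pics/wrist1.png

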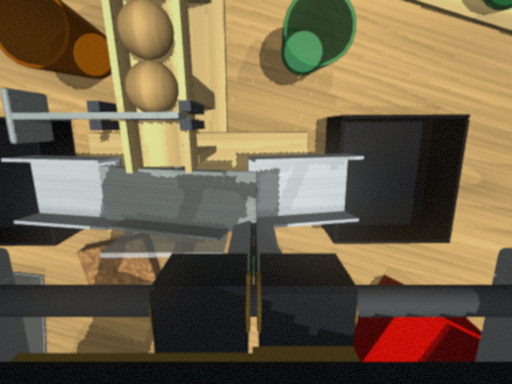

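Scene view: the fingertips (~(141,246)) hang over the right lip at (150,335). Wrist view: the tray's right end is at about u=278, the tab at (25,115). I'll project the model into the wrist view for a finer check.

```bash
cat > wov.py <<'E'
import sys
from ov import *
def wcam(o,s):
    from scipy.spatial.transform import Rotation as R
    T=np.eye(4);T[:3,:3]=R.from_euler("xyz",o["ee_rot"]).as_matrix();T[:3,3]=o["tool_pos"]
    M=np.linalg.inv(T@s["T_tool_cam"]);d=dict(s);d["rvec"]=cv2.Rodrigues(M[:3,:3])[0];d["tvec"]=M[:3,3];return d
k=sys.argv[1];p=[float(a) for a in sys.argv[2:7]]
o,s=pickle.load(open(f"wrist{k}.pkl","rb"));d=wcam(o,s)
draw(d,p[:3],p[3],p[4],(0,0,512,300),1.56,f"pics/wo{k}.png")
print(proj(d,o["tool_pos"])*1.56)
E
python3 wov.py 1 .5505 .057 .265 -.3 0|tail -1
```

```text
[[394.81086636 367.23874329]]
```

View pics/wo1.png

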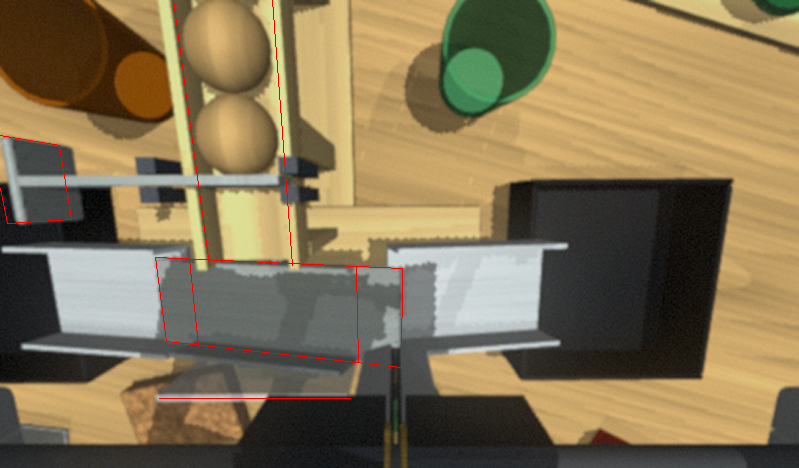

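Overlay agrees within 2–3 mm. Now I press the right lip down past level and lift off again.

Call:
send_rows(
  rows=[-1,4,-30,0,0,0,0,0,0,-30,0,0,0,0,0,0,-10,0,0,0,0,0,0,-9,0,0,0,0,0,0,-8,0,0,0,0,0,0,-7,0,0,0,0,0,0,-7,0,0,0,0,0,0,-6,0,0,0,0],
)

```text
time: 3.25
tool_pos: [0.5675, -0.0096, 0.1341]
ee_rot: [-3.142, -0.0, -1.306]
wrist_force: [-0.1, 0.2, -0.0]
width: 0.0006
```

Call:
send_rows(
  rows=[0,0,-3,0,0,0,0,0,0,0,0,0,0,0,0,0,20,0,0,0,0,0,0,40,0,0,0,0,0,0,40,0,0,0,0,0,0,20,0,0,0,0,0,0,0,0,0,0,0,0,0,0,0,0,0,0],
)

```text
time: 4.25
tool_pos: [0.5671, -0.0096, 0.2503]
ee_rot: [3.14, 0.001, -1.306]
wrist_force: [-0.1, 0.3, -0.2]
width: 0.0005
```

```bash
python3 look.py 2 .3 0 | tail -3;python3 wov.py 2 .5505 .057 .265 .3 0|tail -1
```

```text
[[-1.4, 10.9], [-0.0, 11.7], [-0.1, 0.7], [-0.0, 0.3], [-0.3, 0.7], [0.6, -1.7], [0.9, 1.4], [-0.3, 0.4], [-0.1, 0.6], [-1.5, 0.0], [-1.5, -0.0], [-3.1, -1.2]]
scene [[144. 231.]]
top [[461. 298.]]
[[394.81257084 367.22150887]]
```

View pics/scene2.png

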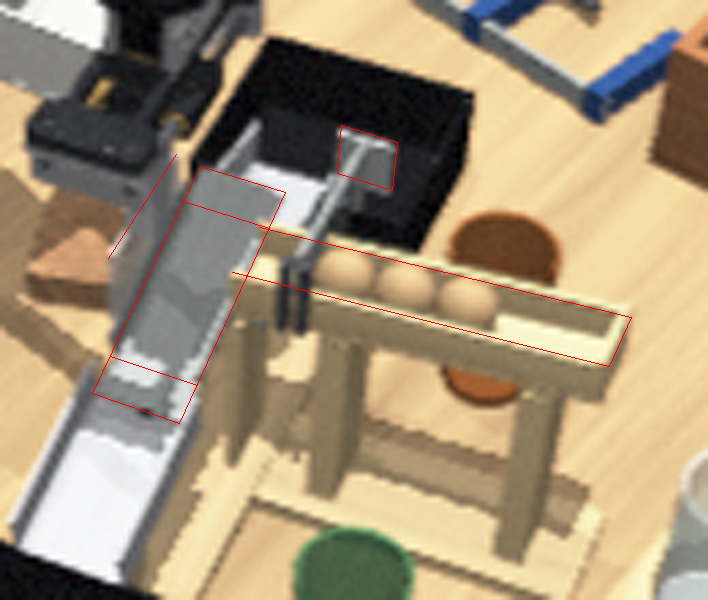

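View pics/wo2.png

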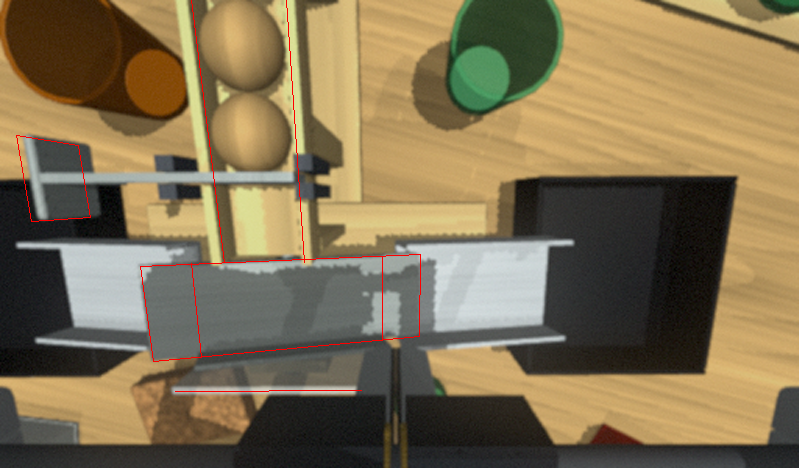

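The diverter is over: the tray's right lip now lies in the right chute (scene (140,395)), matching the +0.30 overlay, and the balls are still held. Next I go to the left of the tab.

Call:
send_rows(
  rows=[0,0,45,0,0,0,0,4,43,0,0,0,0,0,4,43,0,0,0,0,0,4,43,0,0,0,0,0,4,43,0,0,0,0,0,4,45,0,0,0,0,0,0,0,-45,0,0,0,0,0,0,-50,0,0,0,0],
)

```text
time: 5.4
tool_pos: [0.5877, 0.2083, 0.2002]
ee_rot: [-3.14, -0.0, -1.305]
wrist_force: [0.3, 0.1, -0.1]
width: 0.0006
```

```bash
python3 look.py 3 .3 0 | tail -3;python3 wov.py 3 .5505 .057 .265 .3 0|tail -1
```

```text
[[-1.4, 10.9], [-0.0, 11.7], [-0.1, 0.7], [-0.0, 0.3], [-0.3, 0.7], [0.6, -1.7], [0.9, 1.4], [-0.3, 0.4], [-0.1, 0.6], [-1.5, 0.0], [-1.5, -0.0], [-3.1, -1.2]]
scene [[389. 115.]]
top [[213. 294.]]
[[394.81027702 367.18204569]]
```

View pics/scene3.png

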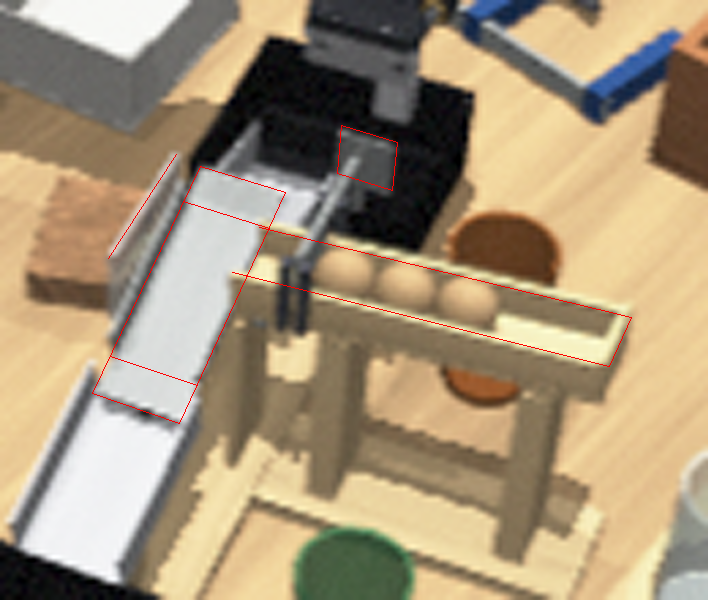

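View pics/wo3.png

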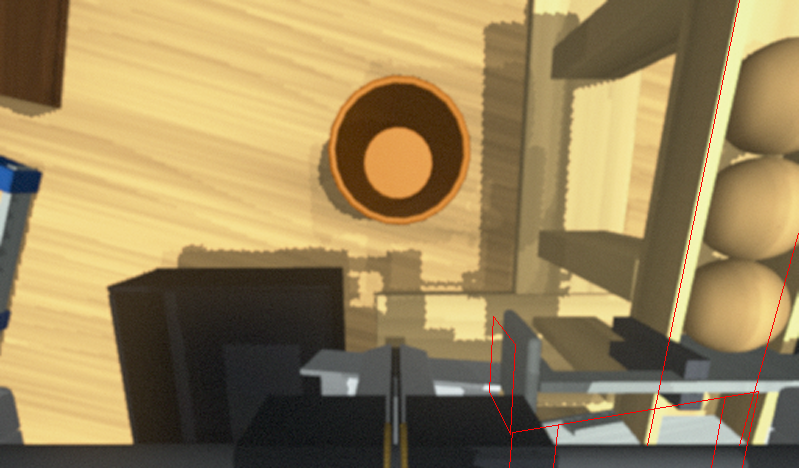

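Fingers are free left of the tab, in line with it (tab mid at about (515,370), TCP (395,367)). I push along the sorter's −y.

Call:
send_rows(
  rows=[2.4,-8.7,0,0,0,0,0,2.4,-8.7,0,0,0,0,0,2.4,-8.7,0,0,0,0,0,2.4,-8.7,0,0,0,0,0,2.4,-8.7,0,0,0,0,0,2.4,-8.7,0,0,0,0,0,2.4,-8.7,0,0,0,0,0,2.4,-8.7,0,0,0,0,0],
)

```text
time: 6.55
tool_pos: [0.6068, 0.1372, 0.2015]
ee_rot: [3.141, 0.0, -1.306]
wrist_force: [1.0, 1.8, 1.1]
width: 0.0007
```

Call:
send_rows(
  rows=[1,-3.9,0,0,0,0,0,0.8,-2.9,0,0,0,0,0,0.5,-1.9,0,0,0,0,0,0.5,-1.9,0,0,0,0,0,0.3,-1,0,0,0,0,0,0.3,-1,0,0,0,0,0,0,0,0,0,0,0,0,0,0,0,0,0,0,0],
)

```text
time: 7.55
tool_pos: [0.6088, 0.1296, 0.2016]
ee_rot: [3.141, 0.008, -1.302]
wrist_force: [-2.3, 9.2, 1.4]
width: 0.0004
```

```bash
python3 look.py 4 .3 .052 | tail -3;python3 wov.py 4 .5505 .057 .265 .3 .052|tail -1
```

```text
[[-1.4, 10.9], [-0.0, 11.7], [-0.1, 0.7], [-0.0, 0.3], [-0.3, 0.7], [0.6, -1.7], [0.9, 1.4], [-0.3, 0.4], [-0.1, 0.6], [-1.5, 0.0], [-1.5, -0.0], [-3.1, -1.2]]
scene [[342. 195.]]
top [[302. 268.]]
[[394.81083887 367.227958  ]]
```

View pics/scene4.png

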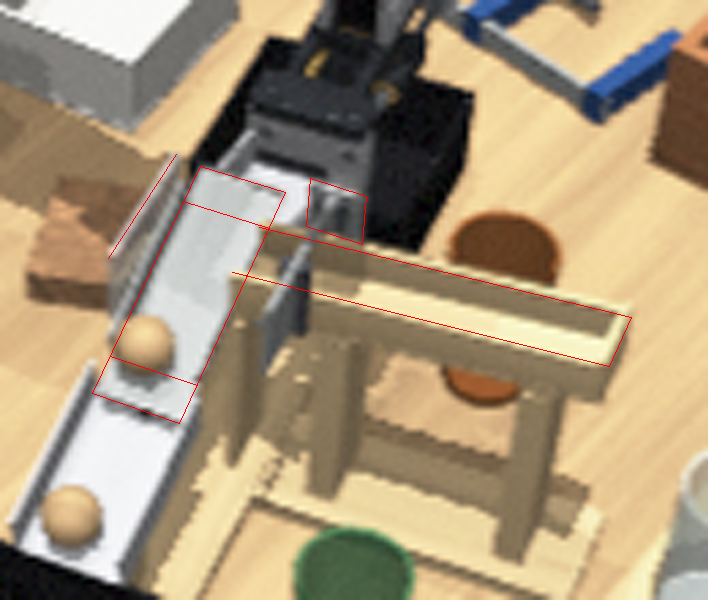

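View pics/wo4.png

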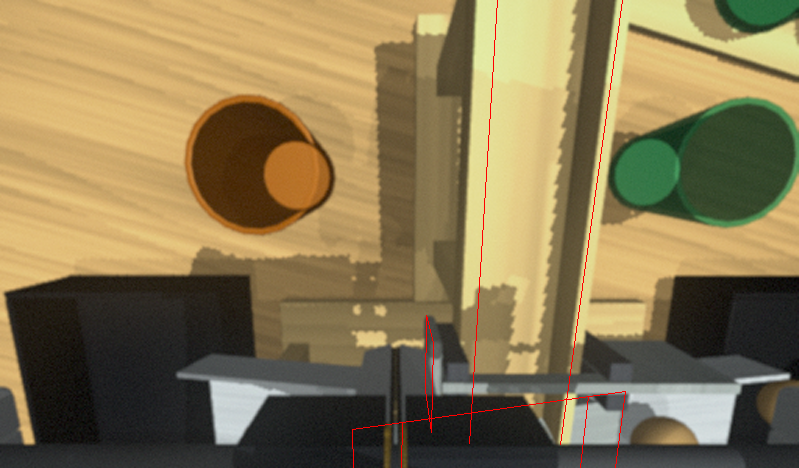

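The balls are rolling down the right chute (one at (145,345), one at (70,515)). Then I press a little more, to make sure the slide is at its stop.

Call:
send_rows(
  rows=[0.5,-1.9,0,0,0,0,0,0.5,-1.9,0,0,0,0,0,0.3,-1,0,0,0,0,0,0,0,0,0,0,0,0,0,0,0,0,0,0,0,0,0,0,0,0,0,0,0,0,0,0,0,0,0,0,0,0,0,0,0,0],
)

```text
time: 8.7
tool_pos: [0.6088, 0.1296, 0.2017]
ee_rot: [3.141, 0.016, -1.298]
wrist_force: [-4.4, 19.2, 3.0]
width: 0.0003
```

Force doubled without motion, so the slide is at the stop. I back off and rise.

Call:
send_rows(
  rows=[-1.3,4.8,0,0,0,0,0,-1.3,4.8,0,0,0,0,0,-5,19,0,0,0,0,0,-5,19,0,0,0,0,0,0,0,50,0,0,0,0,0,0,50,0,0,0,0,-40,40,0,0,0,0,0,-40,40,0,0,0,0,0],
)

```text
time: 9.7
tool_pos: [0.5182, 0.2492, 0.3024]
ee_rot: [-3.14, 0.0, -1.308]
wrist_force: [0.5, 0.4, -0.3]
width: 0.0004
```

Call:
send_rows(
  rows=[-40,20,0,0,0,0,0,-40,20,0,0,0,0,0,0,0,0,0,0,0,0,0,0,0,0,0,0,0,0,0,0,0,0,0,0,0,0,0,0,0,0,0,0,0,0,0,0,0,0,0,0,0,0,0,0,0],
)

```text
time: 10.7
tool_pos: [0.4391, 0.2877, 0.3013]
ee_rot: [3.141, -0.0, -1.307]
wrist_force: [0.0, 0.8, -0.8]
width: 0.0007
```

```bash
python3 look.py 5 .3 .052 | tail -3; python3 - <<'E'
import pickle,cv2
s=pickle.load(open("scene5.pkl","rb"))["color"];cv2.imwrite("pics/f5.png",cv2.resize(s[:,:,::-1],(768,576)))
cv2.imwrite("pics/f5b.png",cv2.resize(s[210:300,180:290,::-1],None,fx=6,fy=6,interpolation=cv2.INTER_CUBIC))
E
```

```text
[[-1.4, 10.9], [-0.0, 11.7], [-0.1, 0.7], [-0.0, 0.3], [-0.3, 0.7], [0.6, -1.7], [0.9, 1.4], [-0.3, 0.4], [-0.1, 0.6], [-1.5, 0.0], [-1.5, -0.0], [-3.1, -1.2]]
scene [[ 284. -166.]]
top [[ 97. 448.]]
```

View pics/f5.png

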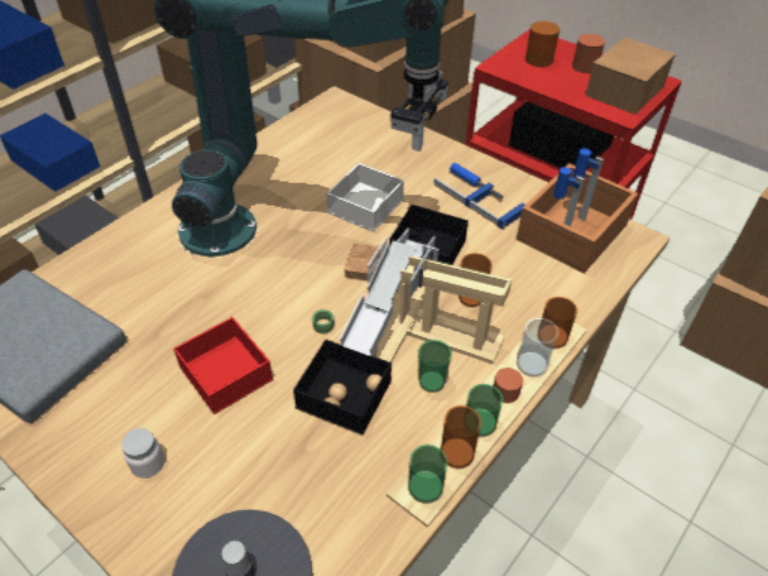

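View pics/f5b.png

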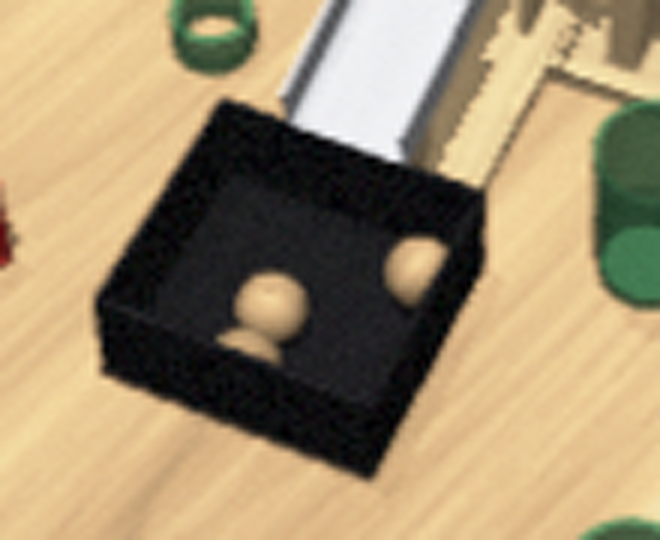

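View pics/top5.png

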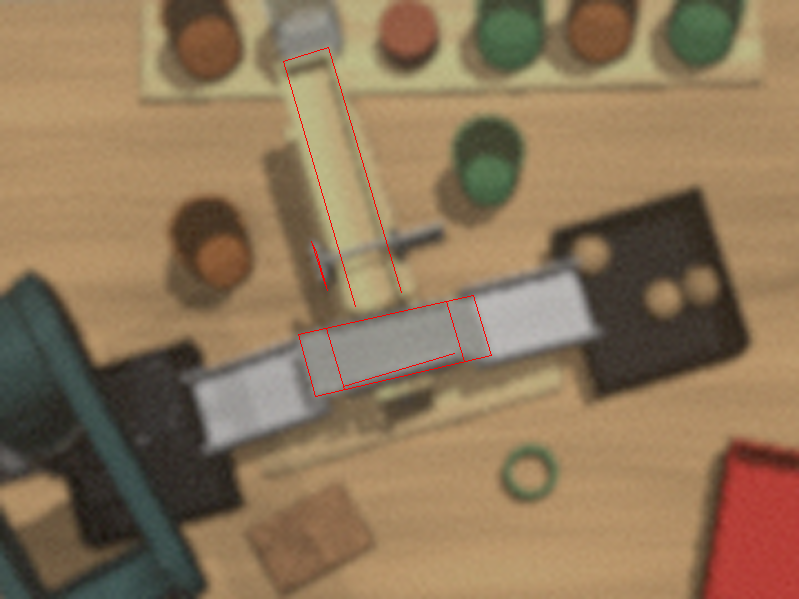

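View pics/scene5.png

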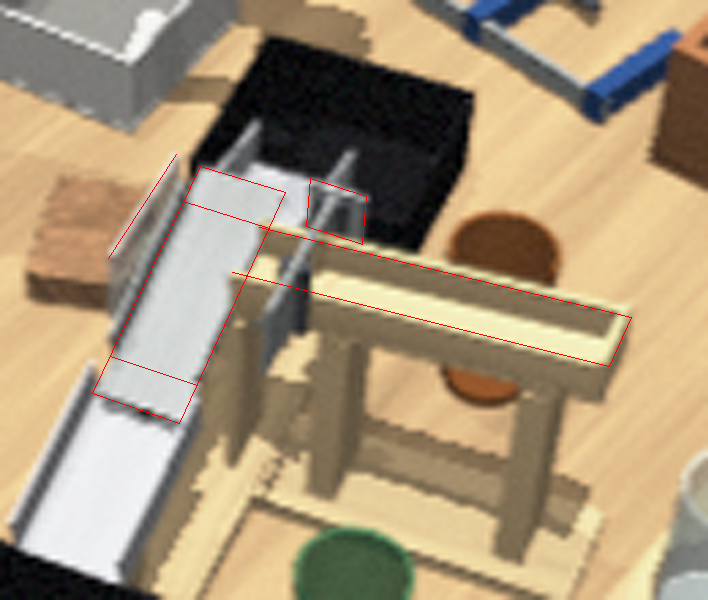

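All three balls lie in the black right bin (top view (592,255), (665,298), (702,285)). The trough is empty, the diverter is at +0.30, the slide is in, the arm is clear, and nothing else has moved. I'm handing the job in.

```bash
python3 -c "
from bench import *
print(close_job())"
```

```text
the job is handed in; nothing more can be done
None
```

The job is done and handed in: all three balls rolled down the right chute into the black right bin. It took about 11 s of the allowed 42 s.

- **Diverter:** its right end was up at the start, so it fed left. I pressed the right lip down past level with the shut fingertips, and it dropped over and stayed on the other stop, feeding right.
- **Slide gate:** I then pushed the tab in. On a last press the force rose from 9 N to 19 N with no movement, so the slide is against its stop.
- **Last checks:** the final pictures showed the trough empty, the diverter and slide still in place, and the arm clear of everything. The bins and other bench items stood where they were, as far as the views show; the arm partly hid the left bin from above, but the scene view showed it unmoved.
- **Disagreements:** my model of the sorter was a few millimetres off the pictures. The tab looked about 4 mm further right than expected, with no effect on the outcome.

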